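Rack the drying pegs chamfered end in

TASK

Put the two loose wooden pegs into the two empty bores of the drying stand, chamfered end in, one in each, pushed fully home like the peg already there, and let go of them. Only the chamfered end beds down into the narrow back of a bore; a peg that goes in square end first stops about 8 mm short, so pull it out and turn it round. Do not knock the other things on the table about.

Things in the scene. Friction and masses are not known exactly. Their poses are not given: they have to be found in the camera images.
- peg_1: Loose plain wooden peg: a round rod, 24 mm across, 220 mm long, about 68 g, lying on the table. One end is cut square, the other has a chamfer (12 mm long, tapering to a flat 16 mm across). Origin at mid-length on the axis, 12 mm above the table when lying; x along the peg. Which way x points says nothing about the chamfer: it differs between the two pegs.
- peg_2: The second loose peg, of the same shape and size; origin and axes likewise, the chamfer at either end.
- stand: Wooden drying stand, fixed to the table. Origin on the table under its plank's middle, z up, y along the plank, x level, the way the plank's face looks. Feet reach from x = -136 to 80 mm and y = -163 to 163 mm. It carries the panel; the bore mouths lie at x = 43 mm, y = 0 and -105 and 105 mm, 130 mm up.
- bore_a (a point): Centre of the mouth of the middle, empty bore, on the plank's face, 130 mm above the table. z points straight out of the bore, y level along the plank, x down the slope. A chamfered end beds in the narrow part with its tip 48 mm in from here (the peg's middle 62 mm out along z); a square end stops at the ledge, 40 mm in (middle 70 mm out).
- bore_b (a point): Centre of the mouth of the second empty bore, at the end of the row on the robot's right, 105 mm from bore_a towards -y of the stand; axes and depths as for bore_a.
- bore_full (a point): Mouth of the third bore, at the other end of the row, which holds a fixed peg, fully home, with a white ceramic bell 60 mm wide drying on it, from 67 to 184 mm off the plank's face.
- paint_bottle: Bystander: small white paint bottle, 38 mm wide, 105 mm tall, standing; origin under its centre.
- glaze_bottle: Bystander: white bottle with black cap, 44 mm wide, 125 mm tall, standing; origin under its centre.
- paint_cup: Bystander: clear cup of green paint, 60 mm wide, 28 mm tall; origin under its centre.
- mug: Bystander: white mug, 82 mm wide, 92 mm tall; origin under its centre.
- brush: Bystander: paint brush with a blue handle, 190 mm long, lying along its x.
- tree: Bystander: painted green ceramic tree, 136 mm wide, 235 mm tall; origin under its centre.
- water_jar: Bystander: glass of 72 mm by 100 mm; origin under its centre.
- panel: The stand's plank: 350 mm (y) by 150 mm (x, down the slope) by 52 mm (z, out of the face), leaning back 35 degrees, so its face looks up and away from the robot. Origin: middle of its back. Top edge 190 mm above the table. Three bores in a row along y, 105 mm apart, square to the face: they dip 35 degrees going in. Each is 27 mm wide for 40 mm, then a ledge, then 21 mm wide right through.
Mind the look-alikes: they are no part of the job. Leave any black look-alike of the peg_1 alone.

How it is judged:
By the outcome, as a careful person would: the job done as asked, in the order asked, and still so for the second after the job is handed in, with the robot touching nothing.
It also fails if it takes over 70 s, if anything falls off the work surface, if the arm or the gripper's body presses on something with over 40 N, if the wrist force passes 120 N, or if a joint passes its speed limit or range.

ROBOT

A 6-joint arm with a two-finger parallel gripper is mounted at the origin on the work surface. World frame = base frame: x ahead of the robot, y to its left, z up, the work surface at z = 0. Lengths are in m, angles in rad, forces in N, time in s.
With the tool pointing down it reaches from about 0.35 to 0.975 m from the base axis. Payload 4.9 kg.
Tool frame: the origin (TCP) lies at the very end of the fingers, on their centre line; the grasp point (between the pads) lies 19 mm behind it; z points along the fingers, y is the line along which they close (so a half turn about z gives the same grasp; the last joint's range is limited). The gripper opens to 85 mm and grips with 20 to 120 N. Pads are 22 mm wide; open, the fingers measure 114 mm over their backs; the gripper's body (76 mm by 85 mm) begins 54 mm behind the grasp point. The pads swing forward as they close: fully open they stand 13 mm farther back than shut.
Start: joints at [-0.119, 0.053, 1.613, -0, 1.476, -0.119], TCP at [0.625, 0, 0.231] pointing down, gripper open.
Joint ranges: [-3.01, 3.01], [-1.01, 2.22], [0.06, 2.58], [-1.02, 4.17], [0.09, 2.62], [-3.14, 3.14]. Speed limits (rad/s): [2.57, 2.57, 3.14, 3.14, 3.14, 3.14].

INTERFACE

Orientations are given as a rotation vector (axis times angle).
In Python, from station import ctrl, imaging gives the robot as it stands.
- The arm moves only by the tool play_rows, never from a script. Its argument "series" is a list of rows, each a list of 3 entries, a list of its own where there are three numbers: the opening, from 0 (shut) to 1 (fully open), then the shift along the tool's x, y, z each as a share of 0.05 m, from -1 to 1, then the turn, a rotation vector about the tool's x, y, z each as a share of 8 degrees, from -1 to 1. In form: [[grip, [dx, dy, dz], [ax, ay, az]], ...]. A call has 1 to 8 rows; each row shifts and turns the commanded pose from where the row before left it, along the tool's axes as they then stand; what a row does not reach is not made up. A row lasts 1/8 s, in which the tool goes at most 62.5 mm and 10.7 degrees, less where a joint would pass 70% of its speed; a pose out of reach is approached as far as the arm can. A call with a number of a shift or a turn outside -1 to 1 is refused whole. A call with a gripper value outside its range is refused whole. The fingers move at their own pace and stop on an object; "force" is the grip in N (left out, the last holds). Time passes only in rows, so rows that do not move let the fingers close. It gives the time, the measured TCP pose, the force, the opening and the grip force at its end, in the units of the state.
- ctrl.get_obs(): the state, without advancing time (a new reading comes with each control period).
- imaging.get_image(name): name is "scene" or "side" or "wrist"; returns a dict with "color" (400x640x3 uint8, blue, green, red), "fx", "fy", "cx", "cy" (pixels), "extrinsics" (4x4, takes a point from world to camera coordinates); the wrist camera has in their place "hand_eye" (4x4, takes a point from camera to tool coordinates, whose origin is the TCP and whose axes are the flange's). Camera axes: x right, y down, z forward; pixel columns grow to the right and rows downward; lengths in m; the calibration is good to about 2 mm. A picture is of the moment at which its call begins: read the wrist's pose just before it. There is no depth.
- ctrl.finish_job(): hands the job in; it is judged then, once.
The state is a dict: "t": time; "q": joint angles; "dq": joint speeds; "effort": joint torques, N m; "tool_pos": TCP position; "tool_rot": TCP orientation; "contact_force": force on the tool from outside, world axes, zero at the start; "wrist_torque": the same for the moment, N m; "opening": finger opening in m; "grip_force": force on a finger pad.
Only numpy, scipy, OpenCV 4.12 (cv2) and the standard library are available. Lean on these libraries where they do the work, as an engineer would, in place of code of your own. Each camera call takes 0.05 s, during which the arm holds its last target. There are 200 camera calls.

## Working session

There is one attempt and no reset: what is moved stays moved. The work goes in short steps, Python scripts to look and compute and a tool call to move; the robot and the scene stay as the last step left them, time stands still between calls to the robot, and variables do not carry over. Pictures are saved under pics/ and viewed, at most 10 in all, crops included, and the job is handed in when it is done.

Besides the shell and the picture viewer there is one more tool, called after "Call:" by a JSON object that holds its "op" and its "data", one argument or row to a line. play_rows: Moves the arm, as the interface text tells. Shift numbers are shares of 0.05 m and turn numbers shares of 8 degrees, none past 1 either way. Its arguments: {"type":"object","properties":{"series":{"type":"array"},"force":{"type":"number"}},"required":["series"]}

```bash
ls; mkdir -p pics
python3 - <<'E'
from station import ctrl, imaging
import cv2,json,numpy as np
o=ctrl.get_obs();print(o['t'],o['tool_pos'],o['tool_rot'],o['opening'])
for n in ["scene","side"]:
    d=imaging.get_image(n);cv2.imwrite(f"pics/{n}0.png",d["color"])
    print(n,d['fx'],d['fy'],d['cx'],d['cy'],np.round(d['extrinsics'],4).tolist())
E
```

```text
pics
0.0 [6.24396041e-01 7.16390739e-05 2.30085697e-01] [-2.22035440e+00 -2.22025681e+00  1.93506275e-03] 0.08547028384859165
scene 458.51835016246315 458.51835016246315 324.64102736167655 197.05215882030834 [[-0.1695, 0.9854, -0.016, 0.0462], [0.8253, 0.1331, -0.5487, -0.3576], [-0.5386, -0.1062, -0.8358, 1.9729], [0.0, 0.0, 0.0, 1.0]]
side 365.58060469350164 365.58060469350164 323.72320315279063 202.51300198698004 [[0.9405, -0.3398, -0.0069, -0.4941], [-0.2101, -0.5654, -0.7976, 0.2253], [0.2672, 0.7516, -0.6031, 0.9642], [0.0, 0.0, 0.0, 1.0]]
```

View pics/scene0.png

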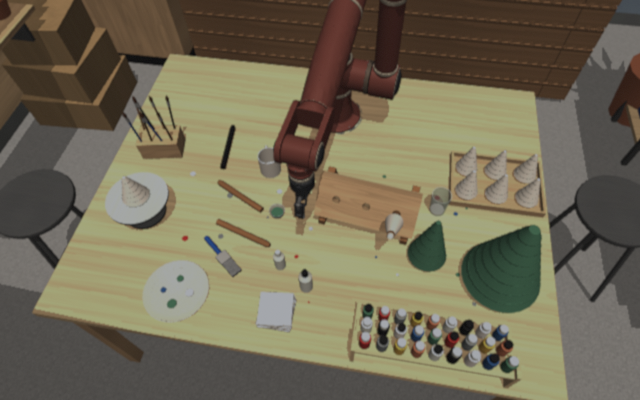

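View pics/side0.png

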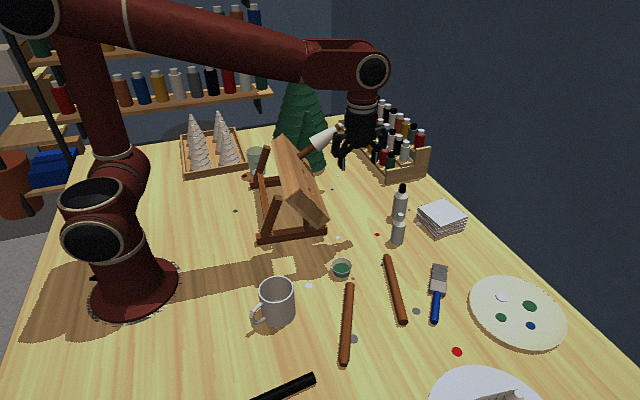

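The scene view shows what could be taken for the pegs:
- Brown rods at about (240,195) and (243,232). These match the description of plain wooden pegs.
- A black look-alike at (228,147), to be left alone.
- The brush at (222,255).

The empty bores show at about (335,198) and (365,206), with the bell at (394,225). The side view confirms brown rods at (347,322) and (395,288).

```bash
cat > h.py <<'E'
from station import ctrl, imaging
import cv2,numpy as np
from scipy.spatial.transform import Rotation as R
def ray(d,px,T=None):
    """origin, direction in world. T: tool pose 4x4 for wrist"""
    c=np.array([(px[0]-d['cx'])/d['fx'],(px[1]-d['cy'])/d['fy'],1])
    M=T@d['hand_eye'] if T is not None else np.linalg.inv(d['extrinsics'])
    return M[:3,3],M[:3,:3]@c
def onz(d,px,z,T=None):
    o,v=ray(d,px,T);return o+v*(z-o[2])/v[2]
def proj(d,p,T=None):
    E=np.linalg.inv(T@d['hand_eye']) if T is not None else d['extrinsics']
    c=E[:3,:3]@np.asarray(p)+E[:3,3]
    return np.array([c[0]/c[2]*d['fx']+d['cx'],c[1]/c[2]*d['fy']+d['cy']])
def tool(o=None):
    o=o or ctrl.get_obs();T=np.eye(4);T[:3,:3]=R.from_rotvec(o['tool_rot']).as_matrix();T[:3,3]=o['tool_pos'];return T
def tri(r1,r2):
    (a,u),(b,v)=r1,r2;A=np.stack([u,-v],1);s=np.linalg.lstsq(A,b-a,rcond=None)[0]
    p,q=a+u*s[0],b+v*s[1];return (p+q)/2,np.linalg.norm(p-q)
def brown(img):
    h=cv2.cvtColor(img,cv2.COLOR_BGR2HSV);return h
E
python3 - <<'E'
from h import *
d={n:imaging.get_image(n) for n in("scene","side")}
roi={"scene":(205,170,285,255),"side":(330,245,415,375)}
for n in d:
    x0,y0,x1,y1=roi[n];im=d[n]["color"][y0:y1,x0:x1]
    h=cv2.cvtColor(im,cv2.COLOR_BGR2HSV)
    m=((h[...,0]<16)&(h[...,1]>110)&(h[...,2]>40)&(h[...,2]<190)).astype(np.uint8)
    k,l,s,c=cv2.connectedComponentsWithStats(m)
    for i in range(1,k):
        if s[i,4]<80: continue
        p=np.argwhere(l==i)[:,::-1]+[x0,y0]
        mu=p.mean(0);u=np.linalg.svd(p-mu,full_matrices=False)[2][0];t=(p-mu)@u
        e=[mu+u*t.min(),mu+u*t.max()]
        P=[onz(d[n],q,0.012) for q in e];M=onz(d[n],mu,.012)
        print(n,s[i,4],np.round(mu),np.round(P,3)[:,:2].tolist(),M.round(4),'len',np.linalg.norm(P[0]-P[1]).round(3),'yaw',np.degrees(np.arctan2(*(P[1]-P[0])[1::-1])).round(1))
s=d["scene"]["color"]
a=cv2.resize(s[160:250,305:430],None,fx=6,fy=6,interpolation=cv2.INTER_CUBIC)
cv2.imwrite("pics/stand.png",a)
for q in [(335,198),(365,206)]: print(onz(d["scene"],q,.13))
E
```

```text
scene 237 [240. 196.] [[0.43, -0.389], [0.529, -0.193]] [ 0.4811 -0.2884  0.012 ] len 0.22 yaw 63.3
scene 275 [243. 233.] [[0.601, -0.344], [0.667, -0.131]] [ 0.6345 -0.2362  0.012 ] len 0.222 yaw 72.8
side 634 [395. 291.] [[0.667, -0.125], [0.597, -0.351]] [ 0.6277 -0.2517  0.012 ] len 0.237 yaw -107.3
side 830 [346. 325.] [[0.531, -0.185], [0.423, -0.398]] [ 0.4721 -0.3012  0.012 ] len 0.239 yaw -116.9
[0.51083437 0.07933607 0.13      ]
[0.52670756 0.18525241 0.13      ]
```

View pics/stand.png

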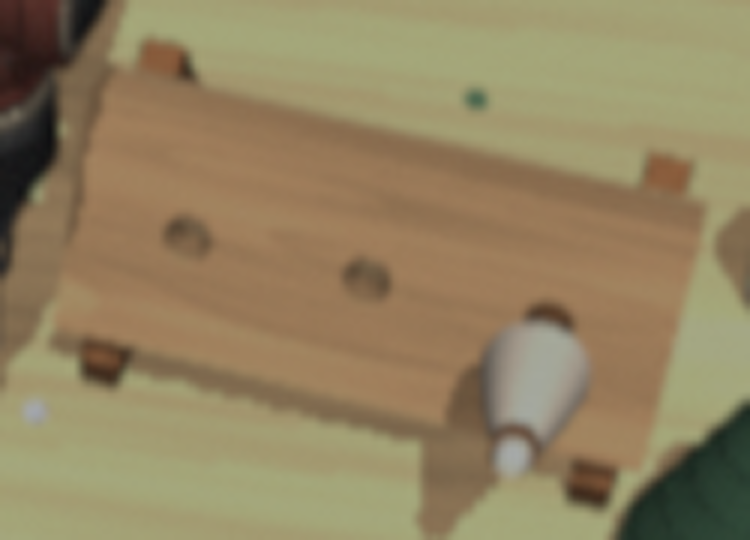

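The crop shows the bore mouths at scene pixels (336.2,199.5) for bore_b and (366,206.7) for bore_a. The stand is yawed about -8.5 degrees. Next I'll check where the wrist camera would need to be to see the peg ends.

Run:
```python
from h import *
o=ctrl.get_obs();d=imaging.get_image("wrist")
print(d['fx'],d['cx'],d['cy'],d['hand_eye'].round(4).tolist(),d['color'].shape)
for pos in [(.62,-.26,.25),(.55,-.26,.28),(.5,-.26,.28),(.5,-.2,.28)]:
    T=tool(o);T[:3,3]=pos
    print(pos,[proj(d,(*p,.012),T).round().tolist() for p in [(.43,-.389),(.529,-.193),(.601,-.344),(.667,-.131)]])
s=imaging.get_image("scene")
for q in [(336.2,199.5),(366,206.7)]: print(onz(s,q,.13))
```

```text
331.63369529405776 316.64996871979486 200.99737562661096 [[-0.0008, -0.9611, -0.2764, 0.0709], [1.0, -0.0013, 0.0016, 0.0004], [-0.0019, -0.2764, 0.9611, -0.1415], [0.0, 0.0, 0.0, 1.0]] (400, 640, 3)
(0.62, -0.26, 0.25) [[166.0, 270.0], [233.0, 109.0], [301.0, 237.0], [361.0, 48.0]]
(0.55, -0.26, 0.28) [[227.0, 259.0], [298.0, 109.0], [355.0, 228.0], [419.0, 52.0]]
(0.5, -0.26, 0.28) [[264.0, 259.0], [340.0, 109.0], [393.0, 228.0], [463.0, 52.0]]
(0.5, -0.2, 0.28) [[266.0, 298.0], [339.0, 159.0], [390.0, 269.0], [456.0, 107.0]]
[0.51626441 0.08437965 0.13      ]
[0.52895828 0.18894731 0.13      ]
```

Call:
{"op": "play_rows", "data": {
  "series": [
    [1,[-0.87,-0.25,-0.1],[0,0,0]],
    [1,[-0.87,-0.25,0],[0,0,0]],
    [1,[-0.87,-0.25,0],[0,0,0]],
    [1,[-0.87,-0.25,0],[0,0,0]],
    [1,[-0.87,-0.25,0],[0,0,0]],
    [1,[-0.87,-0.25,0],[0,0,0]],
    [1,[0,0,0],[0,0,0]]
  ]
}}

```text
t: 1.18
tool_pos: [0.549, -0.2635, 0.2362]
tool_rot: [-2.226, -2.217, 0.001]
contact_force: [0.5, 1.0, 0.1]
opening: 0.0855
grip_force: 0.0
```

Run:
```python
from h import *
o=ctrl.get_obs();T=tool(o);d=imaging.get_image("wrist");print(o['tool_pos'],o['q'].round(3) if hasattr(o['q'],'round') else o['q'])
im=d['color'];cv2.imwrite("pics/w1.png",im)
h=cv2.cvtColor(im,cv2.COLOR_BGR2HSV)
m=((h[...,0]<16)&(h[...,1]>110)&(h[...,2]>40)&(h[...,2]<200)).astype(np.uint8)
k,l,s,c=cv2.connectedComponentsWithStats(m)
ims=[]
for i in range(1,k):
    if s[i,4]<1000: continue
    p=np.argwhere(l==i)[:,::-1]
    mu=p.mean(0);u=np.linalg.svd(p-mu,full_matrices=False)[2][0];t=(p-mu)@u
    e=[mu+u*t.min(),mu+u*t.max()]
    P=[onz(d,q,0.012,T) for q in e]
    print(s[i],np.round(e).tolist(),np.round(P,4)[:,:2].tolist(),'mid',((P[0]+P[1])/2).round(4),'len',np.linalg.norm(P[0]-P[1]).round(3),'yaw',np.degrees(np.arctan2(*(P[1]-P[0])[1::-1])).round(1))
    n=np.bincount((t-t.min()).astype(int));print(n[:14],n[::-1][:14])
    if s[i,4]<12000:
        for q in e:
            x,y=np.clip(np.round(q).astype(int),25,[614,374]);ims.append(cv2.resize(im[y-25:y+25,x-25:x+25],(290,290),interpolation=cv2.INTER_CUBIC))
if len(ims)>=4: cv2.imwrite("pics/ends.png",np.vstack([np.hstack(ims[:2]),np.hstack(ims[2:4])]))
```

```text
[ 0.54901319 -0.26354864  0.23617262] [-0.569  0.012  1.646 -0.     1.483 -0.565]
[ 354   37   87  201 4115] [[434.0, 37.0], [361.0, 235.0]] [[0.6689, -0.1274], [0.6023, -0.3405]] mid [ 0.6356 -0.2339  0.012 ] len 0.223 yaw -107.3
[ 7 12 12 15 15 16 16 17 18 19 20 21 21 22] [ 1 11 16 19 19 18 20 19 18 18 19 18 18 19]
[ 216  101   90  174 3564] [[297.0, 105.0], [219.0, 273.0]] [[0.5294, -0.1917], [0.4296, -0.3895]] mid [ 0.4795 -0.2906  0.012 ] len 0.222 yaw -116.8
[18 20 21 23 21 20 21 22 22 21 20 20 23 20] [ 6  8  7 10 11 12 13 13 14 16 15 17 17 19]
```

View pics/ends.png

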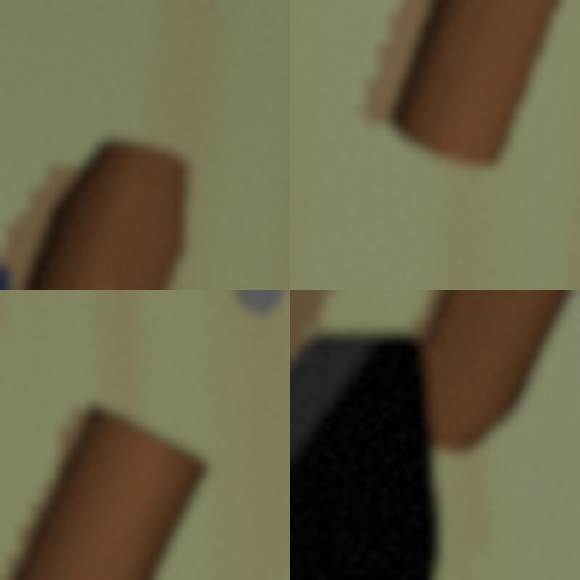

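The end crops settle the chamfers:
- **Far peg:** its chamfer is at the end near (0.669,-0.127). The crop shows that end tapered and the other end square.
- **Near peg:** its chamfer is at (0.430,-0.390), partly behind the finger but clearly tapering.

I'll take the far peg first, for bore_a.

```bash
cat >> h.py <<'E'
def Rx(xd,zd):
    x=np.array(xd)/np.linalg.norm(xd);z=np.array(zd)-np.dot(zd,x)*x;z/=np.linalg.norm(z);return np.stack([x,np.cross(z,x),z],1)
def yawR(deg): a=np.radians(deg);return Rx([np.cos(a),np.sin(a),0],[0,0,-1])
def todo(pos,Rt):
    "shift (in the present tool axes, units of 50 mm) and turn (units of 8 deg)"
    T=tool();dp=T[:3,:3].T@(np.array(pos)-T[:3,3]);w=R.from_matrix(T[:3,:3].T@Rt).as_rotvec()
    dn=Rt.T@(np.array(pos)-T[:3,3])
    print('shift now-axes',(dp/.05).round(3),'shift target-axes',(dn/.05).round(3),'turn',(np.degrees(w)/8).round(3))
E
python3 - <<'E'
from h import *
s=imaging.get_image("scene")
for n,q in dict(brush=(239,272),cup=(277,212),b1=(280,266),b2=(306,288)).items(): print(n,onz(s,q,0).round(3))
u=np.array([np.cos(np.radians(72.7)),np.sin(np.radians(72.7)),0])
p=np.array([.6356,-.2339,0])-.025*u;print(p)
todo([p[0],p[1],.10],yawR(72.7))
E
```

```text
brush [ 0.779 -0.211  0.   ]
cup [ 0.523 -0.137  0.   ]
b1 [ 0.735 -0.077  0.   ]
b2 [0.799 0.027 0.   ]
[ 0.62816563 -0.25776902  0.        ]
shift now-axes [0.065 1.566 2.724] shift target-axes [0.528 1.476 2.724] turn [-1.000e-03 -4.000e-03  2.156e+00]
```

Call:
{"op": "play_rows", "data": {
  "series": [
    [0.6,[0,0,0],[0,0,0.72]],
    [0.6,[0,0,0],[0,0,0.72]],
    [0.6,[0,0,0],[0,0,0.72]],
    [0.6,[0.18,0.5,0.8],[0,0,0]],
    [0.6,[0.18,0.5,0.8],[0,0,0]],
    [0.6,[0.17,0.48,0.8],[0,0,0]],
    [0.6,[0,0,0.32],[0,0,0]],
    [0.6,[0,0,0],[0,0,0]]
  ]
}}

```text
t: 2.28
tool_pos: [0.6275, -0.2563, 0.0988]
tool_rot: [-2.526, -1.862, 0.002]
contact_force: [0.4, 0.3, 0.1]
opening: 0.0511
grip_force: 0.0
```

Run:
```python
from h import *
T=tool();d=imaging.get_image("wrist");im=d['color'];cv2.imwrite("pics/w2.png",im)
print(T[:3,3],ctrl.get_obs()['opening'])
h=cv2.cvtColor(im,cv2.COLOR_BGR2HSV)
m=((h[...,0]<16)&(h[...,1]>110)&(h[...,2]>40)&(h[...,2]<200)).astype(np.uint8)
k,l,s,c=cv2.connectedComponentsWithStats(m)
for i in range(1,k):
    if s[i,4]<1500: continue
    p=np.argwhere(l==i)[:,::-1];mu=p.mean(0);u=np.linalg.svd(p-mu,full_matrices=False)[2][0];t=(p-mu)@u
    P=[onz(d,q,0.012,T) for q in (mu+u*t.min(),mu+u*t.max())];L=[np.linalg.inv(T)@np.append(q,1) for q in P]
    print(s[i],np.round(P,4)[:,:2].tolist(),'tool',np.round(L,4)[:,:3].tolist())
todo([.6282,-.2578,.006],yawR(72.7))
```

```text
[ 0.62754595 -0.25626489  0.09884441] 0.05120163353009556
[  299     0    37   320 10257] [[0.6675, -0.1293], [0.6012, -0.3449]] tool [[0.1331, 0.0009, 0.0869], [-0.0925, 0.0013, 0.0868]]
[ 134  160   39  141 4319] [[0.5313, -0.1899], [0.478, -0.2894]] tool [[0.0349, -0.1112, 0.0872], [-0.0759, -0.1328, 0.0872]]
shift now-axes [-1.300e-02  1.000e-03  1.898e+00] shift target-axes [-1.300e-02  1.000e-03  1.898e+00] turn [-0.     0.001  0.008]
```

View pics/w2.png

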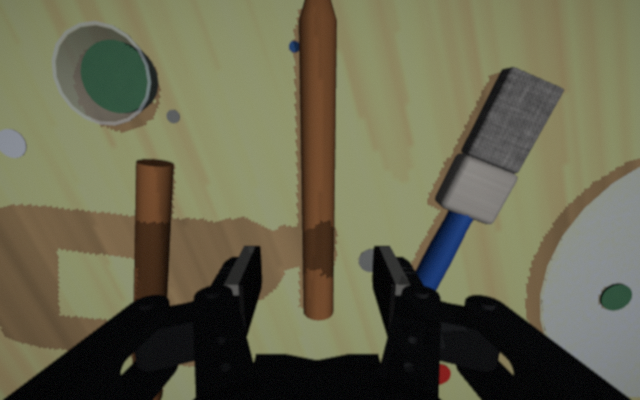

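Far peg sits centred between the fingers, with its chamfer at (318,5) and its square end at (318,315). The brush at (470,190) is about 90 mm clear of the fingers at grasp depth. Descending to grip.

Call:
{"op": "play_rows", "data": {
  "series": [
    [0.6,[0,0,0.7],[0,0,0]],
    [0.6,[0,0,0.7],[0,0,0]],
    [0.6,[0,0,0.48],[0,0,0]],
    [0.6,[0,0,0],[0,0,0]],
    [0.1,[0,0,0],[0,0,0]],
    [0.1,[0,0,0],[0,0,0]],
    [0.1,[0,0,0],[0,0,0]],
    [0.1,[0,0,0],[0,0,0]]
  ],
  "force": 60
}}

```text
t: 3.32
tool_pos: [0.6301, -0.2586, 0.009]
tool_rot: [2.527, 1.86, 0.003]
contact_force: [-0.1, -0.7, 6.1]
opening: 0.0213
grip_force: 59.4
```

Call:
{"op": "play_rows", "data": {
  "series": [
    [0.1,[0,0,0],[0,0,0]],
    [0.1,[0,0,-0.4],[0,0,0]],
    [0.1,[0,0,-0.9],[0,0,0]],
    [0.1,[0,0,-0.9],[0,0,0]],
    [0.1,[0,0,-0.9],[0,0,0]],
    [0.1,[0,0,-0.9],[0,0,0]],
    [0.1,[0,0,-0.9],[0,0,0]],
    [0.1,[0,0,0],[0,0,0]]
  ]
}}

```text
t: 4.32
tool_pos: [0.6306, -0.2587, 0.2589]
tool_rot: [2.522, 1.857, 0.008]
contact_force: [-0.1, -0.3, -0.8]
opening: 0.0216
grip_force: 59.0
```

Call:
{"op": "play_rows", "data": {
  "series": [
    [0.1,[0,0,0.9],[0,0,0]],
    [0.1,[0,0,0.9],[0,0,0]],
    [0.1,[0,0,0.9],[0,0,0]],
    [0.1,[0,0,0.9],[0,0,0]],
    [0.1,[0,0,0.9],[0,0,0]],
    [0.1,[0,0,0.45],[0,0,0]],
    [0.1,[0,0,0],[0,0,0]],
    [0.5,[0,0,0],[0,0,0]]
  ]
}}

```text
t: 5.32
tool_pos: [0.629, -0.2577, 0.0049]
tool_rot: [2.529, 1.862, 0.001]
contact_force: [-0.2, -0.3, -0.2]
opening: 0.0387
grip_force: 0.0
```

Call:
{"op": "play_rows", "data": {
  "series": [
    [0.5,[0,0,0.08],[0,0,0]],
    [0.5,[0,0,0.0],[0,0,0]],
    [0.5,[0,0,0],[0,0,0]]
  ]
}}

```text
t: 5.7
tool_pos: [0.6282, -0.2575, -0.0007]
tool_rot: [-2.529, -1.862, 0.001]
contact_force: [-0.4, 0.5, -0.7]
opening: 0.0429
grip_force: 0.0
```

Call:
{"op": "play_rows", "data": {
  "series": [
    [0.5,[0,0,-0.04],[0,0,0]],
    [0.1,[0,0,0],[0,0,0]],
    [0.1,[0,0,0],[0,0,0]],
    [0.1,[0,0,0],[0,0,0]],
    [0.1,[0,0,0],[0,0,0]]
  ]
}}

```text
t: 6.32
tool_pos: [0.629, -0.2579, 0.0024]
tool_rot: [2.529, 1.862, 0.001]
contact_force: [-1.0, 0.5, 4.8]
opening: 0.0223
grip_force: 59.1
```

Call:
{"op": "play_rows", "data": {
  "series": [
    [0.1,[0,0,-0.4],[0,0,0]],
    [0.1,[0,0,-0.8],[0,0,0]],
    [0.1,[0,0,-0.9],[0,0,0]],
    [0.1,[0,0,-0.9],[0,0,0]],
    [0.1,[0,0,-0.9],[0,0,0]],
    [0.1,[0,0,-0.9],[0,0,0]],
    [0.1,[0.2,-0.09,-0.8],[0,0,0]],
    [0.1,[0.6,-0.2,0],[0,0,0]]
  ]
}}

```text
t: 7.32
tool_pos: [0.6279, -0.2165, 0.2884]
tool_rot: [2.525, 1.855, 0.007]
contact_force: [-0.3, 0.3, -1.0]
opening: 0.0219
grip_force: 58.9
```

Call:
{"op": "play_rows", "data": {
  "series": [
    [0.1,[0.8,-0.3,0],[0,0,0]],
    [0.1,[0.8,-0.3,0],[0,0,0]],
    [0.1,[0.8,-0.3,0],[0,0,0]],
    [0.1,[0.8,-0.3,0],[0,0,0]],
    [0.1,[0.8,-0.3,0],[0,0,0]],
    [0.1,[0.8,-0.2,0],[0,0,0]],
    [0.1,[0.45,-0.1,0],[0,0,0]],
    [0.1,[0,0,0],[0,0,0]]
  ]
}}

```text
t: 8.32
tool_pos: [0.6185, 0.0632, 0.2821]
tool_rot: [2.528, 1.865, -0.0]
contact_force: [0.1, 0.1, -1.0]
opening: 0.0221
grip_force: 58.9
```

Run:
```python
from h import *
o=ctrl.get_obs();T=tool(o);d=imaging.get_image("wrist");cv2.imwrite("pics/w3.png",d['color'])
print(o['tool_pos'],o['q'],o['opening'])
for p in [(.516,.084,.13),(.529,.189,.13)]: print(proj(d,p,T))
```

```text
[0.61847697 0.06318999 0.28205393] [-1.76103602e-02  1.99651578e-02  1.56241947e+00 -4.60733432e-04
  1.55918770e+00  2.81930681e-01] 0.022110148138490028
[202.60181017 198.01924686]
[168.24979085  77.30948456]
```

View pics/w3.png

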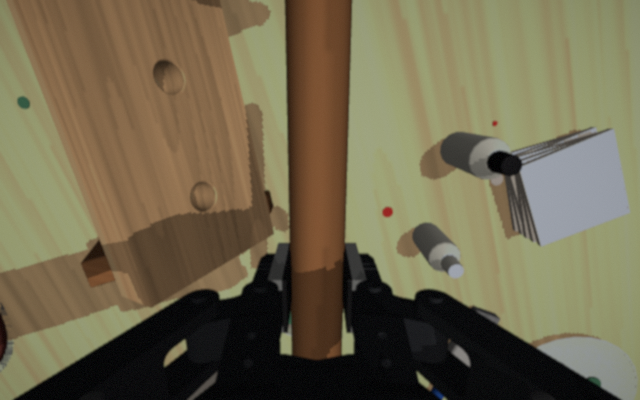

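The view shows the bore mouths at (169,77) for bore_a and (203,196) for bore_b, close to where I predicted, and the peg lies straight in the pads (columns 287–350). I'll refine the bores with ellipse fits.

Run:
```python
from h import *
o=ctrl.get_obs();T=tool(o);d=imaging.get_image("wrist");s=imaging.get_image("scene")
a=np.radians(35)
def fit(d,c,r):
    x,y=map(int,c);im=cv2.GaussianBlur(d['color'],(3,3),0)[y-r:y+r+1,x-r:x+r+1].astype(float)
    med=np.median(np.concatenate([im[:3].reshape(-1,3),im[-3:].reshape(-1,3)]),0)
    g=np.abs(im-med).sum(2);m=(g>(.5*np.percentile(g,92))).astype(np.uint8)
    m=cv2.morphologyEx(m,cv2.MORPH_CLOSE,np.ones((5,5)))
    k,l,st,ce=cv2.connectedComponentsWithStats(m);i=l[r-4:r+5,r-4:r+5];i=np.bincount(i[i>0]).argmax()
    q=cv2.findContours((l==i).astype(np.uint8),0,1)[0][0]
    e=cv2.fitEllipse(cv2.convexHull(q));return np.array(e[0])+[x-r,y-r],e[1],st[i,:4]+[x-r,y-r,0,0]
def circ(d,p,yaw,T):
    n=R.from_euler('z',yaw,degrees=True).apply([np.cos(a),0,np.sin(a)]);yy=R.from_euler('z',yaw,degrees=True).apply([0,1,0]);xx=np.cross(yy,n)
    q=np.array([proj(d,p+.0135*(np.cos(t)*xx+np.sin(t)*yy),T) for t in np.linspace(0,6.28,60)])
    return q.min(0).round(1),q.max(0).round(1)
W=[]
for w,sc,p in [((203,196),(336,199),(.516,.0844,.13)),((169,77),(366,207),(.529,.189,.13))]:
    f=fit(d,w,26);print('wrist',f);P=onz(d,f[0],.13,T);W.append(P);print(P.round(4),'pred bbox',circ(d,P,-6.9,T))
    f=fit(s,sc,8);print('scene',f[0],onz(s,f[0],.13).round(4),'tri',tri(ray(d,W[-1]*0+0 if 0 else proj(d,P,T),T),ray(s,f[0])))
v=W[1]-W[0];print(np.linalg.norm(v),np.degrees(np.arctan2(-v[0],v[1])))
c=cv2.resize(d['color'][50:225,140:235],None,fx=3,fy=3,interpolation=cv2.INTER_CUBIC);cv2.imwrite("pics/b.png",c)
# peg in tool coords: edges at some rows
h=cv2.cvtColor(d['color'],cv2.COLOR_BGR2HSV)
for r in (5,100,200,300,355):
    x=np.where((h[r,270:370,0]<16)&(h[r,270:370,1]>120)&(h[r,270:370,2]>40))[0]+270;print(r,x.min(),x.max())
```

```text
wrist (array([206.15943336, 194.20907593]), (62.36463165283203, 82.02464294433594), array([177, 170,  53,  53]))
[0.5206 0.0854 0.13  ] pred bbox (array([193. , 179.4]), array([218.4, 209. ]))
scene [343.80555439 195.53645849] [0.4959 0.1078 0.13  ] tri (array([0.57248518, 0.11061341, 0.25119333]), np.float64(0.014086083921040994))
wrist (array([164.25619316,  73.14539528]), (24.92674446105957, 33.14854431152344), array([152,  57,  24,  32]))
[0.5275 0.1919 0.13  ] pred bbox (array([148. ,  55.8]), array([179.3,  90.1]))
scene [363.10909653 209.65555   ] [0.5423 0.1807 0.13  ] tri (array([0.53323216, 0.18616297, 0.12755489]), np.float64(0.01692847221389174))
0.10673101701776086 -3.6702743058761054
5 287 350
100 288 347
200 291 344
300 292 341
355 295 340
```

View pics/b.png

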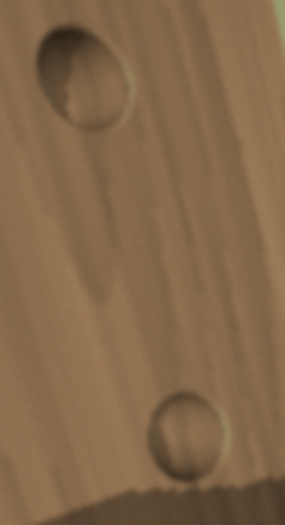

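By eye in this crop, bore_a spans x 37..130 and y 25..131, so its centre is (167.9,76.0). Bore_b spans x 149..226 and y 391..482, so its centre is (202.6,195.5). The ellipse sizes match the predicted 27 mm circles.

```bash
cat >> h.py <<'E'
A35=np.radians(35)
def goal(bore,yaw,out,sgn,za,xc=.023):
    """tool pose with the peg's middle `out` along the bore axis; sgn=-1: tool x points into the bore. peg middle at tool (sgn*-xc.. ,0,za)"""
    Rz=R.from_euler('z',yaw,degrees=True);n=Rz.apply([np.cos(A35),0,np.sin(A35)]);zt=Rz.apply([np.sin(A35),0,-np.cos(A35)])
    Rt=Rx(sgn*n,zt);mid=np.array(bore)+out*n
    return mid-Rt@np.array([-sgn*xc,0,za]),Rt
E
python3 - <<'E'
from h import *
T=tool();d=imaging.get_image("wrist")
B=[onz(d,q,.13,T) for q in [(167.9,76),(202.6,195.5)]]
v=B[0]-B[1];yaw=np.degrees(np.arctan2(-v[0],v[1]));print(np.round(B,4),np.linalg.norm(v),yaw)
p,Rt=goal(B[0],-6.9,.170,-1,-.006)
print(p);todo(p,Rt)
todo(p,yawR(180-6.9))
# peg edges by gradient
g=cv2.cvtColor(d['color'],cv2.COLOR_BGR2GRAY).astype(float)
for r in (5,30,60,100,130,160):
    row=g[r-2:r+3].mean(0);gr=np.abs(np.gradient(row))
    l=270+gr[270:305].argmax();rr=335+gr[335:370].argmax();w=rr-l
    zd=.9611-.2764*(r-d['cy'])/d['fy'];print(r,l,rr,'za',round(d['fx']*.024/w*zd-.1415,4))
E
```

```text
[[0.5298 0.1882 0.13  ]
 [0.5172 0.0845 0.13  ]] 0.10444878543548718 -6.900836992866206
[0.6901283  0.16875199 0.23578534]
shift now-axes [2.485 0.722 0.919] shift target-axes [-0.423  2.312  1.419] turn [ -3.825  -3.178 -12.12 ]
shift now-axes [2.485 0.722 0.919] shift target-axes [-1.161  2.312  0.92 ] turn [-4.0000e-03  3.0000e-03 -1.2558e+01]
5 285 351 za -0.0059
30 285 351 za -0.0084
60 286 350 za -0.0074
100 286 349 za -0.0094
130 287 348 za -0.0084
160 288 347 za -0.0072
```

Call:
{"op": "play_rows", "data": {
  "series": [
    [0.1,[0,0,0],[0,0,-0.5]],
    [0.1,[0,0,0],[0,0,-1]],
    [0.1,[0,0,0],[0,0,-1]],
    [0.1,[0,0,0],[0,0,-1]],
    [0.1,[0,0,0],[0,0,-1]],
    [0.1,[0,0,0],[0,0,-1]],
    [0.1,[0,0,0],[0,0,-1]],
    [0.1,[0,0,0],[0,0,-1]]
  ]
}}

```text
t: 9.52
tool_pos: [0.6187, 0.0608, 0.2818]
tool_rot: [-1.256, -2.88, 0.001]
contact_force: [0.0, 0.1, -0.5]
opening: 0.0218
grip_force: 59.0
```

Call:
{"op": "play_rows", "data": {
  "series": [
    [0.1,[0,0,0],[0,0,-1]],
    [0.1,[0,0,0],[0,0,-1]],
    [0.1,[0,0,0],[0,0,-1]],
    [0.1,[0,0,0],[0,0,-1]],
    [0.1,[0,0,0],[0,0,-1]],
    [0.1,[0,0,0],[0,0,-0.06]],
    [0.1,[-0.6,0,0],[0,0,0]],
    [0.1,[-0.8,0,0],[0,0,0]]
  ]
}}

```text
t: 10.52
tool_pos: [0.6887, 0.0532, 0.2824]
tool_rot: [0.191, 3.135, -0.0]
contact_force: [0.2, 1.0, -0.7]
opening: 0.0217
grip_force: 58.9
```

Call:
{"op": "play_rows", "data": {
  "series": [
    [0.1,[0,0,0],[0,-0.8,0]],
    [0.1,[0,0,0],[0,-0.9,0]],
    [0.1,[0,0,0],[0,-0.9,0]],
    [0.1,[0,0,0],[0,-0.9,0]],
    [0.1,[0,0,0],[0,-0.87,0]],
    [0.1,[0,0,0],[0,0,0]]
  ]
}}

```text
t: 11.28
tool_pos: [0.6859, 0.0536, 0.2793]
tool_rot: [0.153, 2.532, -0.047]
contact_force: [0.9, -0.6, -1.1]
opening: 0.0221
grip_force: 58.9
```

Run:
```python
from h import *
o=ctrl.get_obs();print(o['q'].round(2),o['tool_pos'],o['contact_force'])
p,Rt=goal((.5298,.1882,.13),-6.9,.170,-1,-.008)
print(p);todo(p,Rt)
```

```text
[-0.   -0.17  1.83 -0.09  0.88 -1.42] [0.68592323 0.05362421 0.27928027] [ 0.87467161 -0.63993436 -1.1039592 ]
[0.69130668 0.16865554 0.23414704]
shift now-axes [0.654 2.297 0.647] shift target-axes [0.657 2.297 0.642] turn [ 0.002 -0.04  -0.002]
```

Call:
{"op": "play_rows", "data": {
  "series": [
    [0.1,[0,0.5,0],[0,-0.04,0]],
    [0.1,[0,0.6,0],[0,0,0]],
    [0.1,[0,0.6,0],[0,0,0]],
    [0.1,[0,0.6,0],[0,0,0]],
    [0.1,[0.3,0,0.3],[0,0,0]],
    [0.1,[0.35,0,0.35],[0,0,0]],
    [0.1,[0,0,0],[0,0,0]],
    [0.1,[0,0,0],[0,0,0]]
  ]
}}

```text
t: 12.28
tool_pos: [0.6946, 0.1683, 0.2371]
tool_rot: [0.151, 2.522, -0.048]
contact_force: [1.1, 0.1, -0.8]
opening: 0.0222
grip_force: 59.0
```

Run:
```python
from h import *
T=tool();print(T[:3,3])
p,Rt=goal((.5298,.1882,.13),-6.9,.170,-1,-.008);todo(p,Rt)
s=imaging.get_image("scene");d=imaging.get_image("wrist");e=imaging.get_image("side")
for nm,im in(("scene",s),("side",e)):
    tip=T@np.array([.023+.11,0,-.008,1]);print(nm,'tip',proj(im,tip[:3]),'bore',proj(im,(.5298,.1882,.13)),'wrist tip',proj(d,tip[:3],T),proj(d,(.5298,.1882,.13),T))
a=cv2.resize(s['color'][160:240,320:420],None,fx=4,fy=4,interpolation=cv2.INTER_CUBIC)
b=cv2.resize(d['color'],(400,250));w=np.zeros((320,400,3),np.uint8);w[:250]=b
cv2.imwrite("pics/stage.png",np.hstack([a,w]))
```

```text
[0.69459596 0.16827181 0.23713829]
shift now-axes [ 0.089 -0.     0.011] shift target-axes [ 0.089 -0.     0.011] turn [0.003 0.038 0.002]
scene tip [362.53317746 214.05447815] bore [365.75137209 206.87739635] wrist tip [314.48363102 -89.47620178] [ 313.96229236 -368.70793291]
side tip [320.74448429 160.48119419] bore [304.75165671 172.44928378] wrist tip [314.48363102 -89.47620178] [ 313.96229236 -368.70793291]
```

View pics/stage.png

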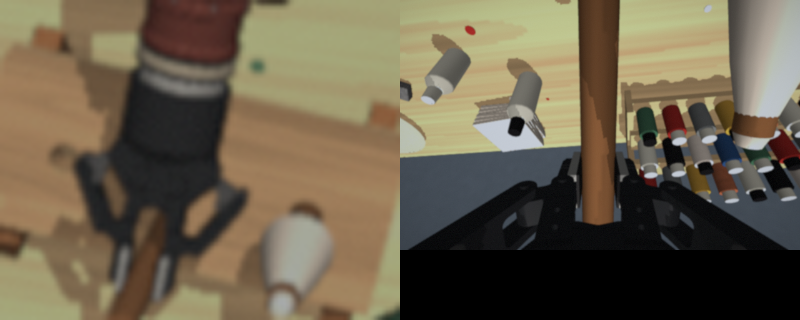

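The gripper hides the bore in the scene view. The wrist view shows the peg aligned along the tool and the bell clear on the right. Advancing and watching the force.

Call:
{"op": "play_rows", "data": {
  "series": [
    [0.1,[0.4,0,0],[0,0.04,0]],
    [0.1,[0.5,0,0],[0,0,0]],
    [0.1,[0.3,0,0],[0,0,0]],
    [0.1,[0.2,0,0],[0,0,0]],
    [0.1,[0,0,0],[0,0,0]]
  ]
}}

```text
t: 13.05
tool_pos: [0.6369, 0.1759, 0.1963]
tool_rot: [0.15, 2.528, -0.047]
contact_force: [-0.0, 0.2, -0.5]
opening: 0.022
grip_force: 59.0
```

Run:
```python
from h import *
o=ctrl.get_obs();print(o['contact_force'],o['wrist_torque'])
p,Rt=goal((.5298,.1882,.13),-6.9,.062,-1,-.008);todo(p,Rt)
```

```text
[-0.01125888  0.16682978 -0.54013295] [0.04918352 0.29809264 0.03099803]
shift now-axes [ 0.826 -0.012  0.01 ] shift target-axes [ 0.826 -0.013  0.01 ] turn [ 0.008 -0.005  0.012]
```

Call:
{"op": "play_rows", "data": {
  "series": [
    [0.1,[0.2,-0.01,0],[0,0,0]],
    [0.1,[0.2,0,0],[0,0,0]],
    [0.1,[0.15,0,0],[0,0,0]],
    [0.1,[0,0,0],[0,0,0]]
  ]
}}

```text
t: 13.55
tool_pos: [0.6138, 0.178, 0.1796]
tool_rot: [0.15, 2.529, -0.048]
contact_force: [-0.1, 0.1, -1.2]
opening: 0.0221
grip_force: 59.0
```

Call:
{"op": "play_rows", "data": {
  "series": [
    [0.1,[0.1,0,0],[0,0,0]],
    [0.1,[0.1,0,0],[0,0,0]],
    [0.1,[0.04,0,0],[0,0,0]],
    [0.1,[0,0,0],[0,0,0]]
  ]
}}

```text
t: 14.05
tool_pos: [0.6047, 0.1791, 0.1735]
tool_rot: [0.15, 2.528, -0.048]
contact_force: [0.7, -0.5, -1.8]
opening: 0.0221
grip_force: 59.0
```

Call:
{"op": "play_rows", "data": {
  "series": [
    [0.1,[0.04,0,0],[0,0,0]],
    [0.1,[0.03,0,0],[0,0,0]],
    [0.1,[0,0,0],[0,0,0]]
  ]
}}

```text
t: 14.42
tool_pos: [0.6028, 0.1795, 0.1727]
tool_rot: [0.15, 2.525, -0.047]
contact_force: [4.4, -1.5, 0.5]
opening: 0.022
grip_force: 58.9
```

Run:
```python
from h import *
o=ctrl.get_obs();print(o['contact_force'],o['wrist_torque'])
p,Rt=goal((.5298,.1882,.13),-6.9,.062,-1,-.008);todo(p,Rt)
```

```text
[ 4.41270614 -1.49858834  0.53169354] [-0.21646152 -0.27824041 -0.01073217]
shift now-axes [-0.005 -0.002  0.016] shift target-axes [-0.006 -0.002  0.016] turn [0.009 0.011 0.011]
```

Call:
{"op": "play_rows", "data": {
  "series": [
    [0.1,[0.04,0,0],[0,0,0]],
    [0.1,[0.04,0,0],[0,0,0]],
    [0.1,[0.04,0,0],[0,0,0]],
    [0.1,[0,0,0],[0,0,0]],
    [0.1,[0,0,0],[0,0,0]]
  ]
}}

```text
t: 15.05
tool_pos: [0.6013, 0.1802, 0.174]
tool_rot: [0.148, 2.516, -0.045]
contact_force: [9.3, -3.9, 4.8]
opening: 0.0218
grip_force: 58.9
```

Call:
{"op": "play_rows", "data": {
  "series": [
    [0.1,[0.06,0,0],[0,0,0]],
    [0.1,[0.06,0,0.03],[0,0,0]],
    [0.1,[0.06,0,0.03],[0,0,0]],
    [0.1,[0.06,0,0],[0,0,0]],
    [0.1,[0,0,0],[0,0,0]]
  ]
}}

```text
t: 15.68
tool_pos: [0.6004, 0.1817, 0.1747]
tool_rot: [0.143, 2.495, -0.042]
contact_force: [22.3, -7.3, 15.5]
opening: 0.0219
grip_force: 59.2
```

Run:
```python
from h import *
o=ctrl.get_obs();print(o['contact_force'],o['wrist_torque'])
p,Rt=goal((.5298,.1882,.13),-6.9,.062,-1,-.008);todo(p,Rt)
T=tool();s=imaging.get_image("scene");e=imaging.get_image("side");w=imaging.get_image("wrist")
np.savez("pegA.npz",w=w["color"],T=T)
# outer (square) end: expected in scene / side if home
n=R.from_euler('z',-6.9,degrees=True).apply([np.cos(A35),0,np.sin(A35)])
for out in(.172,.180): q=np.array([.5298,.1882,.13])+out*n;print(out,proj(s,q),proj(e,q),proj(w,q,T))
a=cv2.resize(s['color'][190:260,320:400],(400,350),interpolation=cv2.INTER_CUBIC);b=cv2.resize(e['color'][105:175,300:380],(400,350),interpolation=cv2.INTER_CUBIC)
cv2.imwrite("pics/homeA.png",np.hstack([a,b]))
```

```text
[22.34357898 -7.26160782 15.46528215] [-1.47558847 -4.07483373 -0.03635092]
shift now-axes [-0.024 -0.041  0.081] shift target-axes [-0.026 -0.04   0.08 ] turn [0.054 0.228 0.022]
0.172 [356.60828784 227.27047836] [348.21401499 139.76579685] [311.62036341 411.40439537]
0.18 [356.13328458 228.32994366] [350.30064117 138.19666388] [311.65888595 422.43225974]
```

Call:
{"op": "play_rows", "data": {
  "series": [
    [0.1,[-0.12,0,-0.02],[0,0,0]],
    [0.1,[-0.1,0,0],[0,0,0]],
    [0.1,[0,0,0],[0,0,0]],
    [0.5,[0,0,0],[0,0,0]],
    [0.5,[0,0,0],[0,0,0]],
    [0.5,[0,0,0],[0,0,0]]
  ]
}}

```text
t: 16.58
tool_pos: [0.5965, 0.1801, 0.1646]
tool_rot: [0.15, 2.53, -0.048]
contact_force: [-0.1, -0.2, -0.4]
opening: 0.0425
grip_force: 0.0
```

Call:
{"op": "play_rows", "data": {
  "series": [
    [0.5,[0,0,-0.3],[0,0,0]],
    [0.5,[0,0,-0.7],[0,0,0]],
    [0.5,[0,0,-0.8],[0,0,0]],
    [0.5,[0,0,-0.8],[0,0,0]],
    [0.5,[0,0,-0.8],[0,0,0]],
    [0.5,[0,0,0],[0,0,0]]
  ]
}}

```text
t: 17.32
tool_pos: [0.5008, 0.1926, 0.3108]
tool_rot: [0.149, 2.52, -0.042]
contact_force: [1.2, -0.0, -0.2]
opening: 0.0427
grip_force: 0.0
```

Run:
```python
from h import *
T=tool();s=imaging.get_image("scene");e=imaging.get_image("side");w=imaging.get_image("wrist");print(T[:3,3])
n=R.from_euler('z',-6.9,degrees=True).apply([np.cos(A35),0,np.sin(A35)])
for out in(0,.172,.180): q=np.array([.5298,.1882,.13])+out*n;print(out,proj(s,q),proj(e,q),proj(w,q,T))
a=cv2.resize(w['color'],(500,312));b=cv2.resize(e['color'][105:185,290:390],(400,320),interpolation=cv2.INTER_CUBIC)[:312,:300]
cv2.imwrite("w4.png",w['color']);cv2.imwrite("e4.png",e['color']);cv2.imwrite("pics/relA.png",np.hstack([a,b]))
```

```text
[0.50079983 0.192613   0.31083542]
0 [365.75137209 206.87739635] [304.75165671 172.44928378] [313.86121179  92.64282742]
0.172 [356.60828784 227.27047836] [348.21401499 139.76579685] [314.38580762 269.06077392]
0.18 [356.13328458 228.32994366] [350.30064117 138.19666388] [314.40654649 276.03511538]
```

View pics/relA.png

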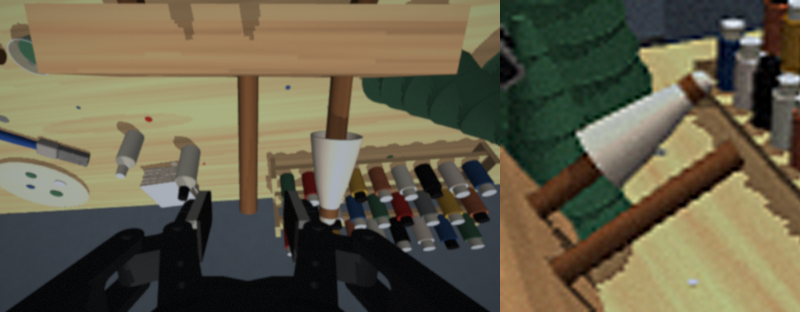

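The peg stands in bore_a next to the bell. Its outer end is at about wrist (316,273) and side (351,142). I'll check its depth numerically against the home and 8 mm-short predictions.

```bash
cat > depth.py <<'E'
from h import *
def check(B,col_w=None):
    T=tool();w=imaging.get_image("wrist");e=imaging.get_image("side")
    Rz=R.from_euler('z',-6.9,degrees=True);n=Rz.apply([np.cos(A35),0,np.sin(A35)]);y=Rz.apply([0,1,0]);x=np.cross(y,n)
    for nm,d,TT in(("wrist",w,T),("side",e,None)):
        h=cv2.cvtColor(d['color'],cv2.COLOR_BGR2HSV)
        m=((h[...,0]<16)&(h[...,1]>100)&(h[...,2]>25)).astype(np.uint8)
        # follow brightness along the axis line projected, at offset positions
        a,b=[proj(d,np.array(B)+o*n,TT) for o in(.10,.172)]
        u=(b-a)/np.linalg.norm(b-a);v=np.array([-u[1],u[0]]);L=np.linalg.norm(b-a)
        prof=[]
        for t in np.arange(0,L+15,.5):
            c=a+u*t;prof.append(np.mean([m[tuple(np.round(c+v*k)[::-1].astype(int))] for k in (-1,0,1)]))
        prof=np.array(prof);end=np.where(prof>.5)[0].max()*.5
        P=[]
        for out in(.172,.180):
            q=[(proj(d,np.array(B)+out*n+.012*(np.cos(t)*x+np.sin(t)*y),TT)-a)@u for t in np.linspace(0,6.28,60)]
            P.append(max(q))
        print(nm,'end',end,'expect home/short',np.round(P,1))
if __name__=="__main__": check((.5298,.1882,.13))
E
python3 depth.py; python3 -c "
from h import *
p,Rt=goal((.5298,.1882,.13),-6.9,.062,-1,-.008);todo([.5,.06,.34],yawR(173.1))"
```

```text
wrist end 66.0 expect home/short [74.  81.2]
side end 28.0 expect home/short [23.4 26. ]
shift now-axes [-0.668 -2.608 -0.43 ] shift target-axes [-0.307 -2.606 -0.738] turn [-0.007  4.348  0.012]
```

Run:
```python
from h import *
T=tool();n=R.from_euler('z',-6.9,degrees=True).apply([np.cos(A35),0,np.sin(A35)])
F=np.array([.5298+.0126,.1882+.1042,.13]);B=np.array([.5298,.1882,.13])
for nm in("side","wrist","scene"):
    d=imaging.get_image(nm);TT=T if nm=="wrist" else None
    print(nm,'bell tip exp',proj(d,F+.184*n,TT).round(1),'peg tip exp',proj(d,B+.172*n,TT).round(1))
    g=[]
    for o in np.arange(.150,.205,.003):
        x,y=np.round(proj(d,B+o*n,TT)).astype(int);g.append((int(o*1000),d['color'][y,x].tolist()))
    print(g)
    x,y=np.round(proj(d,B+.172*n,TT)).astype(int)
    cv2.imwrite(f"c_{nm}.png",d['color'][y-40:y+40,x-50:x+50]);print('crop origin',x-50,y-40)
a=[cv2.resize(cv2.imread(f"c_{k}.png"),(400,320),interpolation=cv2.INTER_CUBIC) for k in("side","wrist")]
cv2.imwrite("pics/tips.png",np.hstack(a))
```

```text
side bell tip exp [342.4 123.2] peg tip exp [348.2 139.8]
[(150, [36, 65, 108]), (153, [31, 54, 99]), (156, [32, 55, 100]), (159, [28, 58, 99]), (162, [32, 61, 103]), (165, [31, 58, 102]), (168, [29, 55, 98]), (171, [61, 88, 116]), (174, [72, 107, 131]), (177, [51, 79, 98]), (180, [31, 46, 62]), (183, [28, 39, 53]), (186, [73, 105, 132]), (189, [25, 36, 52]), (192, [25, 36, 52]), (195, [4, 7, 0]), (198, [10, 1, 2]), (201, [0, 3, 0]), (204, [9, 7, 5])]
crop origin 298 100
wrist bell tip exp [419.5 288.8] peg tip exp [316.6 278.1]
[(150, [46, 75, 112]), (153, [45, 74, 112]), (156, [47, 75, 114]), (159, [47, 75, 113]), (162, [47, 77, 114]), (165, [47, 76, 114]), (168, [48, 78, 116]), (171, [61, 74, 97]), (174, [77, 68, 61]), (177, [76, 68, 60]), (180, [76, 67, 59]), (183, [79, 70, 61]), (186, [78, 70, 62]), (189, [78, 70, 62]), (192, [77, 69, 61]), (195, [79, 69, 62]), (198, [76, 68, 60]), (201, [76, 66, 59]), (204, [76, 67, 59])]
crop origin 267 238
scene bell tip exp [389.8 237.4] peg tip exp [356.6 227.3]
[(150, [44, 67, 98]), (153, [45, 68, 99]), (156, [45, 68, 99]), (159, [46, 70, 102]), (162, [46, 70, 102]), (165, [46, 70, 102]), (168, [47, 72, 106]), (171, [47, 72, 106]), (174, [48, 73, 106]), (177, [48, 73, 106]), (180, [48, 73, 106]), (183, [48, 73, 106]), (186, [48, 73, 106]), (189, [49, 73, 106]), (192, [48, 73, 108]), (195, [48, 73, 108]), (198, [49, 75, 108]), (201, [49, 75, 108]), (204, [55, 80, 111])]
crop origin 307 187
```

View pics/tips.png

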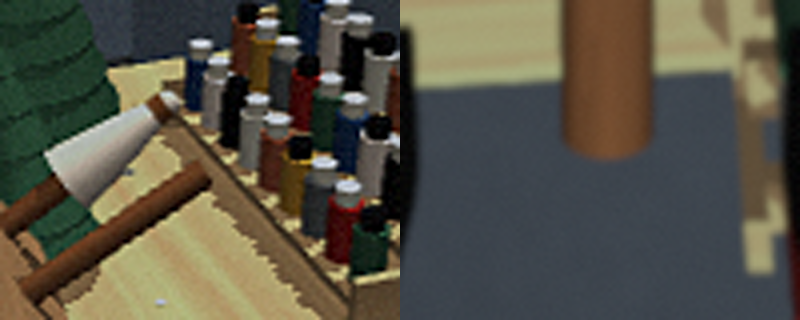

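Both views put the outer end about 171 mm out along the axis, against 172 mm expected, so peg one is fully home. Now to the second peg.

Call:
{"op": "play_rows", "data": {
  "series": [
    [0.6,[0,0,-0.3],[0,0.8,0]],
    [0.6,[0,0,0],[0,0.9,0]],
    [0.6,[0,0,0],[0,0.9,0]],
    [0.6,[0,0,0],[0,0.9,0]],
    [0.6,[0,0,0],[0,0.85,0]],
    [0.6,[0,-0.4,0],[0,0,0.5]],
    [0.6,[0,0,0],[0,0,1]],
    [0.6,[0,0,0],[0,0,1]]
  ]
}}

```text
t: 18.73
tool_pos: [0.4894, 0.1715, 0.3172]
tool_rot: [0.739, 3.049, -0.0]
contact_force: [-0.9, 0.2, -0.1]
opening: 0.0511
grip_force: 0.0
```

Call:
{"op": "play_rows", "data": {
  "series": [
    [0.6,[0,0,0],[0,0,1]],
    [0.6,[0,0,0],[0,0,1]],
    [0.6,[0,0,0],[0,0,1]],
    [0.6,[0,0,0],[0,0,1]],
    [0.6,[0,0,0],[0,0,1]],
    [0.6,[0,0,0],[0,0,1]],
    [0.6,[0,0,0],[0,0,1]],
    [0.6,[0,0,0],[0,0,1]]
  ]
}}

```text
t: 19.73
tool_pos: [0.4892, 0.1717, 0.3174]
tool_rot: [2.242, 2.195, 0.004]
contact_force: [0.9, -0.1, 0.3]
opening: 0.0513
grip_force: 0.0
```

Call:
{"op": "play_rows", "data": {
  "series": [
    [0.6,[0,0,0],[0,0,1]],
    [0.6,[0,0,0],[0,0,1]],
    [0.6,[0,0,0],[0,0,1]],
    [0.6,[0,0,0],[0,0,0.25]],
    [0.6,[0,0,0],[0,0,0]]
  ]
}}

```text
t: 20.35
tool_pos: [0.4895, 0.1723, 0.3176]
tool_rot: [2.673, 1.645, 0.004]
contact_force: [0.2, 0.5, 0.4]
opening: 0.0513
grip_force: 0.0
```

Run:
```python
from h import *
o=ctrl.get_obs();print(o['tool_pos'],o['q'].round(2))
todo([.4899,-.2701,.12],yawR(63.2))
```

```text
[0.48953028 0.17227341 0.31757519] [ 0.2  -0.24  1.75 -0.    1.63  0.66]
shift now-axes [-7.899  3.979  3.957] shift target-axes [-7.894  3.996  3.952] turn [ 0.024 -0.007  0.003]
```

Call:
{"op": "play_rows", "data": {
  "series": [
    [0.6,[-0.5,0.25,0],[0.02,0,0]],
    [0.6,[-0.8,0.4,0],[0,0,0]],
    [0.6,[-0.8,0.4,0],[0,0,0]],
    [0.6,[-0.8,0.4,0],[0,0,0]],
    [0.6,[-0.8,0.4,0],[0,0,0]],
    [0.6,[-0.8,0.4,0],[0,0,0]],
    [0.6,[-0.8,0.4,0.2],[0,0,0]],
    [0.6,[-0.8,0.4,0.5],[0,0,0]]
  ]
}}

```text
t: 21.35
tool_pos: [0.4889, -0.1702, 0.2837]
tool_rot: [2.672, 1.646, 0.004]
contact_force: [-0.6, -0.3, 0.3]
opening: 0.051
grip_force: 0.0
```

Call:
{"op": "play_rows", "data": {
  "series": [
    [0.6,[-0.8,0.4,0.6],[0,0,0]],
    [0.6,[-0.6,0.32,0.6],[0,0,0]],
    [0.6,[-0.39,0.2,0.8],[0,0,0]],
    [0.6,[0,0,0.8],[0,0,0]],
    [0.6,[0,0,0.4],[0,0,0]],
    [0.6,[0,0,0],[0,0,0]],
    [0.6,[0,0,0],[0,0,0]]
  ]
}}

```text
t: 22.22
tool_pos: [0.4903, -0.2692, 0.1243]
tool_rot: [2.673, 1.646, 0.003]
contact_force: [1.3, -0.1, 0.9]
opening: 0.0511
grip_force: 0.0
```

```bash
cat > peg.py <<'E'
from h import *
T=tool();d=imaging.get_image("wrist");im=d['color'];print(T[:3,3])
h=cv2.cvtColor(im,cv2.COLOR_BGR2HSV)
m=((h[...,0]<16)&(h[...,1]>110)&(h[...,2]>40)&(h[...,2]<200)).astype(np.uint8)
k,l,s,c=cv2.connectedComponentsWithStats(m)
for i in range(1,k):
    if s[i,4]<1500: continue
    p=np.argwhere(l==i)[:,::-1];mu=p.mean(0);u=np.linalg.svd(p-mu,full_matrices=False)[2][0];t=(p-mu)@u
    P=[onz(d,q,0.012,T) for q in (mu+u*t.min(),mu+u*t.max())];L=[np.linalg.inv(T)@np.append(q,1) for q in P]
    print(s[i],np.round(P,4)[:,:2].tolist(),'tool',np.round(L,4)[:,:3].tolist())
E
python3 peg.py; python3 -c "
from h import *
todo([.4899,-.2701,.002],yawR(63.2))"
```

```text
[ 0.49033447 -0.2691987   0.1243195 ]
[ 300   83   32  261 7174] [[0.5295, -0.1916], [0.4291, -0.3904]] tool [[0.0869, -0.0003, 0.1123], [-0.1358, -0.0005, 0.1123]]
shift now-axes [-0.02  -0.014  2.453] shift target-axes [-0.02  -0.005  2.453] turn [ 0.027 -0.002  0.005]
```

Call:
{"op": "play_rows", "data": {
  "series": [
    [0.6,[-0.01,-0.01,0.7],[0.02,0,0]],
    [0.6,[-0.01,0,0.8],[0,0,0]],
    [0.6,[0,0,0.6],[0,0,0]],
    [0.6,[0,0,0.35],[0,0,0]],
    [0.6,[0,0,0],[0,0,0]],
    [0.6,[0,0,0],[0,0,0]]
  ]
}}

```text
t: 23.02
tool_pos: [0.4894, -0.27, 0.0016]
tool_rot: [-2.676, -1.646, -0.001]
contact_force: [0.4, -0.5, 0.4]
opening: 0.0514
grip_force: 0.0
```

Call:
{"op": "play_rows", "data": {
  "series": [
    [0.1,[0,0,0],[0,0,0]],
    [0.1,[0,0,0],[0,0,0]],
    [0.1,[0,0,0],[0,0,0]],
    [0.1,[0,0,0],[0,0,0]],
    [0.1,[0,0,0],[0,0,0]]
  ],
  "force": 60
}}

```text
t: 23.65
tool_pos: [0.4892, -0.2699, 0.0014]
tool_rot: [-2.675, -1.646, -0.0]
contact_force: [-0.8, 0.9, 6.7]
opening: 0.022
grip_force: 58.8
```

Call:
{"op": "play_rows", "data": {
  "series": [
    [0.1,[0,0,-0.4],[0,0,0]],
    [0.1,[0,0,-0.9],[0,0,0]],
    [0.1,[0,0,-0.9],[0,0,0]],
    [0.1,[0,0,-0.9],[0,0,0]],
    [0.1,[0,0,-0.9],[0,0,0]],
    [0.1,[0,0,-0.9],[0,0,0]],
    [0.1,[0,0,-0.9],[0,0,0]],
    [0.1,[0,0,-0.4],[0,0,0]]
  ]
}}

```text
t: 24.65
tool_pos: [0.4894, -0.2702, 0.314]
tool_rot: [2.674, 1.645, 0.002]
contact_force: [0.9, 0.3, -1.1]
opening: 0.0222
grip_force: 58.9
```

```bash
cat > ed.py <<'E'
from h import *
d=imaging.get_image("wrist");g=cv2.cvtColor(d['color'],cv2.COLOR_BGR2GRAY).astype(float)
for r in (100,130,160,190,210):
    row=g[r-2:r+3].mean(0);gr=np.abs(np.gradient(row))
    l=270+gr[270:305].argmax();rr=335+gr[335:370].argmax();w=rr-l
    zd=.9611-.2764*(r-d['cy'])/d['fy'];print(r,l,rr,'za',round(d['fx']*.024/w*zd-.1415,4))
E
python3 ed.py
python3 - <<'E'
from h import *
o=ctrl.get_obs();print(o['tool_pos'],o['q'].round(2))
todo([.66,.03,.30],yawR(63.2))
E
```

```text
100 285 347 za -0.0073
130 286 347 za -0.0084
160 287 346 za -0.0072
190 287 345 za -0.0084
210 288 345 za -0.0083
[ 0.48982536 -0.27053329  0.3154305 ] [-0.64 -0.14  1.66  0.    1.62 -0.17]
shift now-axes [6.9   0.327 0.308] shift target-axes [6.9   0.328 0.309] turn [0.032 0.002 0.001]
```

Call:
{"op": "play_rows", "data": {
  "series": [
    [0.1,[0.5,0,0],[0,0,0]],
    [0.1,[0.9,0.05,0],[0,0,0]],
    [0.1,[0.9,0.05,0],[0,0,0]],
    [0.1,[0.9,0.05,0],[0,0,0]],
    [0.1,[0.9,0.05,0],[0,0,0]],
    [0.1,[0.9,0.05,0],[0,0,0]],
    [0.1,[0.9,0.05,0],[0,0,0]],
    [0.1,[0.9,0.03,0],[0,0,0]]
  ]
}}

```text
t: 25.7
tool_pos: [0.6566, 0.0276, 0.3074]
tool_rot: [-2.671, -1.643, 0.006]
contact_force: [0.5, -0.5, -0.5]
opening: 0.0219
grip_force: 58.9
```

Call:
{"op": "play_rows", "data": {
  "series": [
    [0.1,[0.1,0,0],[0,0,0.6]],
    [0.1,[0,0,0],[0,0,1]],
    [0.1,[0,0,0],[0,0,1]],
    [0.1,[0,0,0],[0,0,1]],
    [0.1,[0,0,0],[0,0,1]],
    [0.1,[0,0,0],[0,0,1]],
    [0.1,[0,0,0],[0,0,1]],
    [0.1,[0,0,0],[0,0,1]]
  ]
}}

```text
t: 26.7
tool_pos: [0.6582, 0.0307, 0.3073]
tool_rot: [-3.138, -0.058, 0.01]
contact_force: [0.2, -0.6, -1.7]
opening: 0.0218
grip_force: 58.8
```

Run:
```python
from h import *
o=ctrl.get_obs();print(o['tool_pos'],o['q'].round(2))
p,Rt=goal((.5172,.0845,.13),-6.9,.170,1,-.008);print(p)
todo(p,yawR(-6.9));todo(p,Rt)
```

```text
[0.65821274 0.03071121 0.30734681] [-0.07  0.1   1.43  0.    1.61  1.47]
[0.67870668 0.06495554 0.23414704]
shift now-axes [ 0.444 -0.665  1.463] shift target-axes [ 0.325 -0.729  1.464] turn [-0.016  0.045  1.129]
shift now-axes [ 0.444 -0.665  1.463] shift target-axes [-0.574 -0.729  1.385] turn [-0.36   4.411  1.089]
```

Call:
{"op": "play_rows", "data": {
  "series": [
    [0.1,[0,0,0],[0,0,0.6]],
    [0.1,[0,0,0],[0,0,0.53]],
    [0.1,[0,0,0],[0,0.8,0]],
    [0.1,[0,0,0],[0,0.9,0]],
    [0.1,[0,0,0],[0,0.9,0]],
    [0.1,[0,0,0],[0,0.9,0]],
    [0.1,[0,0,0],[0,0.9,0]],
    [0.1,[0,0,0],[0,0,0]]
  ]
}}

```text
t: 27.7
tool_pos: [0.6562, 0.031, 0.3049]
tool_rot: [2.963, -0.172, 0.923]
contact_force: [0.9, 0.6, -0.9]
opening: 0.0221
grip_force: 58.8
```

Run:
```python
from h import *
p,Rt=goal((.5172,.0845,.13),-6.9,.170,1,-.008);todo(p,Rt)
```

```text
shift now-axes [-0.5   -0.724  1.375] shift target-axes [-0.512 -0.728  1.369] turn [-0.029  0.05   0.022]
```

Call:
{"op": "play_rows", "data": {
  "series": [
    [0.1,[0,-0.36,0.4],[-0.03,0.05,0.02]],
    [0.1,[0,-0.37,0.5],[0,0,0]],
    [0.1,[-0.2,0,0.47],[0,0,0]],
    [0.1,[-0.3,0,0],[0,0,0]],
    [0.1,[0,0,0],[0,0,0]],
    [0.1,[0,0,0],[0,0,0]]
  ]
}}

```text
t: 28.45
tool_pos: [0.6831, 0.0645, 0.2415]
tool_rot: [2.952, -0.179, 0.947]
contact_force: [0.1, 0.7, -0.6]
opening: 0.0219
grip_force: 58.9
```

```bash
cat > b.py <<'E'
from h import *
import sys
o=ctrl.get_obs();print(o['contact_force'].round(1))
p,Rt=goal((.5172,.0845,.13),-6.9,float(sys.argv[1]),1,-.008);todo(p,Rt)
E
python3 b.py .17
python3 - <<'E'
from h import *
# look along: is bore_b visible in the wrist view and where is the peg's middle line?
T=tool();d=imaging.get_image("wrist");print(proj(d,(.5172,.0845,.13),T))
E
```

```text
[ 0.1  0.7 -0.6]
shift now-axes [-0.157  0.002  0.069] shift target-axes [-0.156  0.002  0.07 ] turn [-0.001 -0.073 -0.004]
[318.59276217 563.10663289]
```

Call:
{"op": "play_rows", "data": {
  "series": [
    [0.1,[-0.2,0,0.07],[0,-0.07,0]],
    [0.1,[-0.5,0,0],[0,0,0]],
    [0.1,[-0.3,0,0],[0,0,0]],
    [0.1,[0,0,0],[0,0,0]],
    [0.1,[0,0,0],[0,0,0]]
  ]
}}

```text
t: 29.12
tool_pos: [0.6445, 0.0693, 0.2092]
tool_rot: [2.957, -0.179, 0.932]
contact_force: [0.0, -0.0, -0.5]
opening: 0.022
grip_force: 58.9
```

```bash
python3 b.py .062
```

```text
[ 0.  -0.  -0.5]
shift now-axes [-1.309  0.005 -0.014] shift target-axes [-1.309  0.005 -0.014] turn [-0.001  0.001 -0.002]
```

Call:
{"op": "play_rows", "data": {
  "series": [
    [0.1,[-0.2,0,-0.01],[0,0,0]],
    [0.1,[-0.2,0,0],[0,0,0]],
    [0.1,[-0.15,0,0],[0,0,0]],
    [0.1,[0,0,0],[0,0,0]]
  ]
}}

```text
t: 29.62
tool_pos: [0.6204, 0.0722, 0.1919]
tool_rot: [2.958, -0.178, 0.928]
contact_force: [-0.5, -0.6, -0.8]
opening: 0.022
grip_force: 58.9
```

Call:
{"op": "play_rows", "data": {
  "series": [
    [0.1,[-0.2,0,0],[0,0,0]],
    [0.1,[-0.15,0,0],[0,0,0]],
    [0.1,[-0.15,0,0],[0,0,0]],
    [0.1,[0,0,0],[0,0,0]]
  ]
}}

```text
t: 30.12
tool_pos: [0.6001, 0.0747, 0.1777]
tool_rot: [2.958, -0.178, 0.928]
contact_force: [0.3, -0.8, -1.4]
opening: 0.022
grip_force: 58.9
```

```bash
python3 b.py .062
```

```text
[ 0.3 -0.8 -1.4]
shift now-axes [-0.215  0.005 -0.016] shift target-axes [-0.214  0.005 -0.017] turn [0.    0.021 0.   ]
```

Call:
{"op": "play_rows", "data": {
  "series": [
    [0.1,[-0.1,0,-0.01],[0,0,0]],
    [0.1,[-0.08,0,0],[0,0,0]],
    [0.1,[-0.06,0,0],[0,0,0]],
    [0.1,[-0.06,0,0],[0,0,0]],
    [0.1,[-0.06,0,0],[0,0,0]],
    [0.1,[0,0,0],[0,0,0]]
  ]
}}

```text
t: 30.88
tool_pos: [0.5879, 0.0762, 0.1714]
tool_rot: [2.955, -0.178, 0.939]
contact_force: [5.1, -1.8, 1.2]
opening: 0.0219
grip_force: 58.8
```

```bash
python3 b.py .062
```

```text
[ 5.1 -1.8  1.2]
shift now-axes [0.058 0.005 0.023] shift target-axes [0.058 0.005 0.022] turn [-0.002 -0.035  0.002]
```

Already 3 mm past the nominal home position, with the contact force building. Pressing firmly to seat it.

Call:
{"op": "play_rows", "data": {
  "series": [
    [0.1,[-0.08,0,0],[0,0,0]],
    [0.1,[-0.08,0,0.03],[0,0,0]],
    [0.1,[-0.08,0,0.03],[0,0,0]],
    [0.1,[-0.06,0,0],[0,0,0]],
    [0.1,[0,0,0],[0,0,0]]
  ]
}}

```text
t: 31.5
tool_pos: [0.5863, 0.0771, 0.1729]
tool_rot: [2.942, -0.175, 0.98]
contact_force: [19.9, -5.9, 12.3]
opening: 0.0217
grip_force: 59.0
```

```bash
python3 b.py .062
```

```text
[19.9 -5.9 12.3]
shift now-axes [0.068 0.019 0.069] shift target-axes [0.07  0.019 0.066] turn [-0.021 -0.23   0.006]
```

Call:
{"op": "play_rows", "data": {
  "series": [
    [0.1,[0.15,0,-0.02],[0,0,0]],
    [0.1,[0.13,0,0],[0,0,0]],
    [0.1,[0,0,0],[0,0,0]],
    [0.5,[0,0,0],[0,0,0]],
    [0.5,[0,0,0],[0,0,0]],
    [0.5,[0,0,0],[0,0,0]]
  ]
}}

```text
t: 32.25
tool_pos: [0.5853, 0.0765, 0.165]
tool_rot: [2.959, -0.178, 0.926]
contact_force: [0.6, -0.5, -0.4]
opening: 0.0426
grip_force: 0.0
```

Call:
{"op": "play_rows", "data": {
  "series": [
    [0.5,[0,0,-0.3],[0,0,0]],
    [0.5,[0,0,-0.7],[0,0,0]],
    [0.5,[0,0,-0.8],[0,0,0]],
    [0.5,[0,0,-0.8],[0,0,0]],
    [0.5,[0,0,-0.8],[0,0,0]],
    [0.5,[0,0,0],[0,0,0]],
    [0.5,[0,0,0],[0,0,0]]
  ]
}}

```text
t: 33.12
tool_pos: [0.4894, 0.0881, 0.3043]
tool_rot: [2.959, -0.178, 0.927]
contact_force: [-0.7, 0.2, -0.7]
opening: 0.0426
grip_force: 0.0
```

Run:
```python
from h import *
T=tool();n=R.from_euler('z',-6.9,degrees=True).apply([np.cos(A35),0,np.sin(A35)]);y=np.array([.12,.993,0]);x=np.cross(y,n)
for nm in("side","wrist","scene"):
    d=imaging.get_image(nm);TT=T if nm=="wrist" else None
    for k,B in (("a",(.5298,.1882,.13)),("b",(.5172,.0845,.13))):
        g=[]
        for o in np.arange(.140,.19,.004):
            q=np.round(proj(d,np.array(B)+o*n,TT)).astype(int)
            g.append((int(o*1000+.5),d['color'][q[1],q[0]].tolist() if 0<=q[1]<400 and 0<=q[0]<640 else None))
        print(nm,k,g)
print(T[:3,3],ctrl.get_obs()['t'])
```

```text
side a [(140, [34, 62, 104]), (144, [31, 56, 105]), (148, [26, 52, 99]), (152, [30, 57, 104]), (156, [31, 60, 101]), (160, [26, 54, 96]), (164, [29, 57, 103]), (168, [35, 62, 104]), (172, [64, 95, 120]), (176, [76, 109, 134]), (180, [36, 55, 69]), (184, [54, 82, 105]), (188, [73, 107, 136])]
side b [(140, [31, 61, 105]), (144, [27, 52, 99]), (148, [33, 57, 102]), (152, [36, 63, 110]), (156, [36, 66, 112]), (160, [38, 65, 113]), (164, [33, 62, 106]), (168, [31, 60, 108]), (172, [61, 91, 114]), (176, [61, 90, 118]), (180, [62, 90, 113]), (184, [67, 97, 121]), (188, [58, 85, 105])]
wrist a [(140, [34, 56, 87]), (144, [35, 58, 88]), (148, [33, 58, 88]), (152, [35, 58, 89]), (156, [36, 59, 90]), (160, [35, 59, 90]), (164, [36, 58, 88]), (168, [34, 58, 89]), (172, [34, 49, 66]), (176, [63, 87, 105]), (180, [47, 66, 77]), (184, [17, 24, 11]), (188, [17, 24, 14])]
wrist b [(140, [34, 58, 90]), (144, [35, 59, 91]), (148, [37, 61, 92]), (152, [35, 60, 92]), (156, [36, 61, 94]), (160, [37, 61, 95]), (164, [38, 62, 94]), (168, [38, 62, 96]), (172, [43, 56, 88]), (176, [70, 93, 94]), (180, [84, 104, 102]), (184, [100, 127, 126]), (188, [97, 135, 137])]
scene a [(140, [43, 65, 95]), (144, [43, 66, 96]), (148, [43, 66, 96]), (152, [45, 68, 99]), (156, [45, 68, 99]), (160, [45, 69, 100]), (164, [45, 69, 100]), (168, [46, 71, 104]), (172, [46, 71, 104]), (176, [47, 71, 104]), (180, [47, 71, 104]), (184, [48, 71, 105]), (188, [48, 71, 105])]
scene b [(140, [43, 65, 94]), (144, [43, 65, 94]), (148, [43, 65, 94]), (152, [43, 65, 96]), (156, [43, 65, 96]), (160, [44, 67, 97]), (164, [44, 67, 97]), (168, [47, 71, 104]), (172, [47, 71, 104]), (176, [48, 73, 106]), (180, [47, 72, 105]), (184, [49, 72, 106]), (188, [49, 72, 106])]
[0.48940394 0.08805382 0.3043365 ] 33.275
```

Both pegs end about 171 mm out along their bore axes in the side and wrist views, so both are home. The gripper is clear, so I'm handing in.

```bash
python3 -c "
from station import ctrl
print(ctrl.finish_job())"
```

```text
the job is handed in; nothing more can be done
None
```

Both loose pegs are in the two empty bores, chamfered end first, pushed home (each outer end about 171 mm out, 172 mm expected) and released with the gripper clear; the job was handed in at about 33 s and no verdict was returned.

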